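# Wipe the reader's glass, then hold the milling ball's tray over it

## Task

Take the felt-soled wiping block by its grip and, with its long side across the reader's sprung glass, wipe along the middle of the glass in one stroke from the plain end to the end with the keys, with a light steady push that keeps the glass a few millimetres sunk, never at its stop and without lifting on the way; then stand the block upright on the bench and let go of it. Next pick up the sample tray by its fin and carry it to the reader with the loose ball staying in its pocket, never touching the ball with the fingers. Finish while still holding the tray level and still, the ball's pocket over the middle of the glass and the tray's underside about 50 mm above the glass; do not set it down, and leave everything else on the bench where it is.

Things in the scene. Friction and masses are not known exactly. Their poses are not given: they have to be found in the camera images.
- reader: White optical reader fixed to the bench. Origin: on the bench under the middle of its glass. x and y lie along the glass's short and long sides, z up. Housing 130 mm in x, y from -85 to +135 mm, its top 50 mm high. The end at -y is plain; the end at +y carries six small grey keys (nothing there is higher than 53 mm). It stands anywhere near the middle of the bench, turned up to 0.5 rad.
- glass_mid (a point): Middle of the upper face of the reader's glass when not pressed, 65 mm above the bench. Fixed to the reader. The clear flat glass is 76 mm (reader x) by 130 mm (reader y) and stands 15 mm proud of the housing all round.
- glass (a joint): How far the glass has sunk straight down, m: 0 at rest, 0.012 at its stop. It does not tip. A spring pushes back with about 1.2 N at first plus 0.9 N for each mm sunk (5 N sinks it about 4 mm). The wipe counts while it is sunk more than 1.5 mm; more than 10 mm is too hard.
- wiper: Wiping block, loose, about 120 g, standing on its sole. Origin: centre of the underside. Sole 60 mm (x) by 36 mm (y), 14 mm high, grey felt below black plastic; on it an upright wooden grip, 44 mm (x) by 20 mm (y), reaching from 14 to 63 mm above the underside. z up. It moves along its own y when its long side lies across the glass. It starts on the bench left or right of the reader.
- tray: Sample tray, loose, about 260 g without the ball, lying flat on the bench at the other side of the reader. Origin: centre of the underside; z up. Grey plastic plate 170 mm (x) by 80 mm (y), 5 mm thick. In its middle an upright aluminium fin to hold it by, 44 mm (x) by 16 mm (y), reaching to 62 mm above the underside. At x = +60 mm the ball's pocket, at x = -60 mm a steel counterweight disc 40 mm wide, 10 mm high. It balances at the fin with the ball in.
- pocket (a point): Centre of the tray's round pocket, 20 mm above the tray's underside (height of the ball's centre), at x = +60 mm in the tray's frame. The pocket has a clear floor level with the plate's top (5 mm above the underside) and an aluminium rim 34 mm inside, 46 mm outside, 4.5 mm high; the ball can roll about 7 mm either way and climbs out if tipped past about 45 degrees.
- ball_center (a point): Centre of the white ceramic milling ball, 30 mm in diameter, 85 g, loose in the pocket.
- amber_bottle: Amber bottle 56 mm wide, 100 mm tall, a bystander beyond the reader. Origin: centre of its underside.
- beaker: Small glass beaker, 70 mm wide, 85 mm tall, a bystander beyond the reader. Origin: centre of its underside.
- cap: Loose blue screw cap, 36 mm wide, 14 mm high, a bystander between the robot and the reader. Origin: centre of its underside.
- jar: White jar 60 mm wide, 70 mm tall, a bystander beyond the reader. Origin: centre of its underside.
- spatula: Spatula 170 mm long lying between the robot and the reader, a bystander. Origin: under its middle.
- mortar: White mortar 90 mm wide, 45 mm high, a bystander on the far left. Origin: centre of its underside.
- tip_box: Green box 120 by 85 by 60 mm, a bystander on the far right. Origin: centre of its underside.
- ball: The same ball; its origin is a point on its surface and turns with it, so use ball_center for its place.
Not all that is in view belongs to the job. Of the things that look like the tray, the smaller one is meant.

How it is judged:
By the outcome, as a careful person would: the job done as asked, in the order asked, and still so for the second after the job is handed in, while the arm keeps its last pose, push and grip.
It also fails if it takes over 72 s, if anything falls off the work surface, if the arm or the gripper's body presses on something with over 40 N, if the wrist force passes 120 N, or if a joint passes its speed limit or range.

## Robot

A 6-joint arm with a two-finger parallel gripper is mounted at the origin on the work surface. World frame = base frame: x ahead of the robot, y to its left, z up, the work surface at z = 0. Lengths are in mm, angles in rad, forces in N, time in s.
With the tool pointing down it reaches from about 375 to 900 mm from the base axis. Payload 3.1 kg.
Tool frame: the origin (TCP) lies on the mounting face of the last link; the fingertips stand 173 mm ahead of it and the grasp point (between the pads) lies 155 mm ahead of it (env.pinch_z is the distance from the TCP to the grasp point, in mm); z points along the fingers, y is the line along which they close (so a half turn about z gives the same grasp; the last joint's range is limited). The gripper opens to 85 mm and grips with 20 to 120 N. Pads are 22 mm wide; open, the fingers measure 114 mm over their backs; the gripper's body (76 mm by 85 mm) begins 54 mm behind the grasp point. The pads swing forward as they close: fully open they stand 13 mm farther back than shut.
Start: joints at [1.002, 0.527, 1.433, -0, 1.181, -0.178], TCP at [237.461, 578.109, 404.71] pointing down, gripper open.
Joint ranges: [-3.08, 3.08], [-0.75, 2.2], [0.22, 2.44], [-1.43, 4.57], [0, 2.65], [-2.85, 2.85]. Speed limits (rad/s): [2.79, 2.79, 3.14, 3.14, 3.14, 3.14].

## Interface

Orientations are given as a rotation vector (axis times angle).
In Python, from plant import monitor, optics, hand_in, env gives the robot as it stands. The module is installed in compiled form; this text tells all that it offers.
- The arm moves only by the tool drive_tool, never from a script. Its argument "steps" is a list of rows, each an object with "slide": the shift along the tool's x, y, z in m, a list of three; "twist": the turn about the tool's z in degrees; "gripper": the closure in counts, from 0 (fully open) to 255 (shut). In form: [{"slide": [x, y, z], "twist": twist, "gripper": gripper}, ...]. A call has 1 to 12 rows; each row shifts and turns the commanded pose from where the row before left it, along the tool's axes as they then stand; what a row does not reach is not made up. A row lasts 1/8 s, in which the tool goes at most 62.5 mm and 10.7 degrees, less where a joint would pass 70% of its speed; a pose out of reach is approached as far as the arm can. A call with a gripper value outside its range is refused whole. The fingers move at their own pace and stop on an object; the grip force is fixed at half the most. Time passes only in rows, so rows that do not move let the fingers close. It gives the time, the measured TCP pose, the force, the opening and the grip force at its end, in the units of the state.
- monitor.state(): the state, without advancing time (a new reading comes with each control period).
- optics.camera(name): name is "scene" or "top" or "wrist"; returns (picture, depth): 420x560x3 uint8, red, green, blue; 420x560 float32, mm along the optical axis (not along the pixel's ray), 0 where there is no reading.
- optics.camera_info(name): a dict with "K" (3x3 intrinsics, pixels), "R" (3x3) and "t" (3): a world point X has camera coordinates R X + t. Camera axes: x right, y down, z forward; pixel columns grow to the right and rows downward; lengths in mm; the calibration is good to about 2 mm. A picture is of the moment at which its call begins: read the wrist's pose just before it. camera_info takes no time and is no camera call; for the wrist camera it gives the pose at the moment of the call.
- hand_in(): hands the job in; it is judged then, once.
Trained networks look in the newest picture that a camera, given by its name, has taken for a name from the list of things; names that differ only in an ending like _2 or _b are one class to them, and where a whole thing is asked for, a point or a joint stands for the part that bears it (a point fixed in the world has none). Each returns a list of dicts, best first, with "confidence" (0 to 1); they miss things now and then, are a little off and sometimes report something else, mostly with a low value. They report only what shows in the picture. A call takes as long as a camera call. They do not tell look-alikes from the thing itself.
- optics.cut_out(camera, query): "mask" (420x560 bool, what is visible of it).
- optics.tip_of(camera, query): "location" ([x, y, z] in mm, in the coordinates of the camera as it stood for that picture, good to about 4 mm: a listed point, or the origin of a listed thing).
The state is a dict: "t": time; "q": joint angles; "dq": joint speeds; "joint_efforts": joint torques, N m; "position": TCP position; "tool_rot": TCP orientation; "force": force on the tool from outside, world axes, zero at the start; "ft_torque": the same for the moment, N m; "gripper_width": finger opening in mm; "grip_force": force on a finger pad.
Only numpy, scipy, OpenCV 4.12 (cv2) and the standard library are available. Lean on these libraries where they do the work, as an engineer would, in place of code of your own. Each camera call takes 0.05 s, during which the arm holds its last target. There are 200 camera calls.

## Working session

There is one attempt and no reset: what is moved stays moved. The work goes in short steps, Python scripts to look and compute and a tool call to move; the robot and the scene stay as the last step left them, time stands still between calls to the robot, and variables do not carry over. Pictures are saved under pics/ and viewed, at most 10 in all, crops included, and the job is handed in when it is done.

Besides the shell and the picture viewer there is one more tool, called after "Call:" as name(argument=value, ...) on one line, values as JSON. drive_tool: Moves the arm, as the interface text tells. Its arguments: {"type":"object","properties":{"steps":{"type":"array"}},"required":["steps"]}

```bash
mkdir -p pics
cat > h.py <<'E'
import numpy as np, cv2
from plant import monitor, optics, hand_in, env
from scipy.spatial.transform import Rotation as Rn
def world(info,pc): return np.array(info["R"]).T@(np.array(pc)-np.array(info["t"]))
def cloud(d,info):
    K=np.array(info["K"]);v,u=np.mgrid[:d.shape[0],:d.shape[1]]
    P=np.stack([(u-K[0,2])/K[0,0]*d,(v-K[1,2])/K[1,1]*d,d],-1)
    return (P-np.array(info["t"]))@np.array(info["R"])
E
python3 - <<'E'
from h import *
np.set_printoptions(precision=1,suppress=True)
s=monitor.state();print(s, env.pinch_z)
for c in ("top","scene"):
    p,d=optics.camera(c);cv2.imwrite(f"pics/{c}0.png",p[:,:,::-1]);np.savez(f"{c}0.npz",p=p,d=d)
    i=optics.camera_info(c); print(c,np.array(i["R"]).round(2).tolist(),np.array(i["t"]))
    if c=="top":
        for q in ("glass_mid","wiper","tray","pocket","ball_center","cap","reader"):
            for r in optics.tip_of(c,q)[:3]: print(q,round(r["confidence"],2),world(i,r["location"]))
E
```

```text
{'t': 0.0, 'q': array([ 1. ,  0.5,  1.4, -0. ,  1.2, -0.2]), 'dq': array([ 0., -0.,  0.,  0.,  0., -0.]), 'joint_efforts': array([  0. , -44.2, -17.8,  -0. ,   0. ,   0. ]), 'position': array([237.3, 577.8, 403.7]), 'tool_rot': array([-0.6, -3.1,  0. ]), 'force': array([ 0.6, -0.2,  0.1]), 'ft_torque': array([ 0., -0.,  0.]), 'grip_force': 0.0, 'gripper_width': 85.45763581884883} 154.70000000000002
top [[0.0, -1.0, -0.02], [-1.0, -0.0, -0.07], [0.07, 0.02, -1.0]] [  11.3  526.8 1272.3]
glass_mid 0.75 [519.8 -15.7  69.6]
wiper 0.17 [533.9 337.8   1.9]
tray 0.58 [220.3 302.6  -0.7]
tray 0.56 [532.9 338.4  -0.9]
tray 0.33 [365.8 153.2  -3.2]
pocket 0.98 [279.8 351.4  28.3]
pocket 0.66 [594.2 348.3  23.8]
ball_center 0.56 [594.1 348.2  22.3]
ball_center 0.3 [ 524.9 -490.4    2.2]
cap 0.62 [365.5 150.6   2. ]
reader 0.96 [517.4 -12.3  -1. ]
scene [[0.11, 0.99, 0.02], [0.7, -0.07, -0.71], [-0.7, 0.09, -0.71]] [ -74.1 -310.5 1439.3]
```

View pics/top0.png

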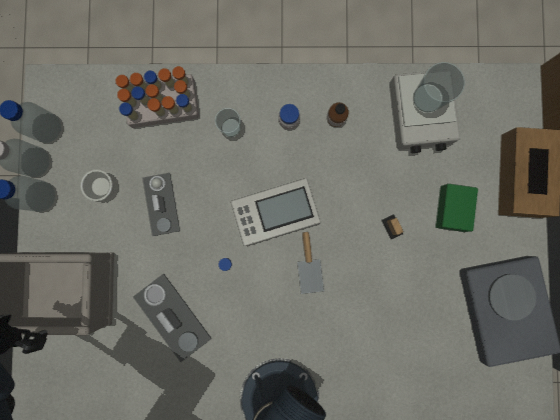

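The top view shows the reader at (275,212) with its keys at its left end, the wiper at (393,227), and the smaller tray at (161,205) with the ball in its upper end (157,183). The larger look-alike is at (172,318), with the cap at (225,264) and the spatula at (310,265).

Run:
```python
from h import *
np.set_printoptions(precision=2,suppress=True)
z=np.load("top0.npz");d=z["d"];i=optics.camera_info("top");W=cloud(d,i)
def rect(n,u0,u1,v0,v1,zl,zh):
    m=np.zeros(d.shape,bool);m[v0:v1,u0:u1]=1;m&=(W[...,2]>zl)&(W[...,2]<zh)&(d>0)
    P=W[m];r=cv2.minAreaRect(P[:,:2].astype(np.float32))
    print(n,m.sum(),np.array(r[0]),np.array(r[1]),r[2],"rad",np.deg2rad(r[2]),"zmed",np.median(P[:,2]))
rect("bench",200,220,300,330,-20,20)
rect("glass",228,325,175,250,58,80)
rect("house",228,325,175,250,40,58)
rect("wiper",378,410,210,245,6,30)
rect("wipergrip",378,410,210,245,40,90)
rect("wiperall",378,410,210,245,6,90)
rect("fin",140,182,170,240,45,90)
rect("trayplate",140,182,170,240,2.5,90)
rect("ball",145,170,172,195,24,90)
s=monitor.state();print(s["position"],Rn.from_rotvec(s["tool_rot"]).as_matrix())
i=optics.camera_info("wrist");print(i)
```

```text
bench 598 [224.61 195.29] [81.93 55.02] 0.5780987739562988 rad 0.01008972700727986 zmed 0.6783991805593312
glass 1363 [510.28  18.76] [ 88.63 195.12] 12.858938217163086 rad 0.22443081020002548 zmed 65.38659190956795
house 2430 [511.7   12.79] [130.26 219.94] 17.191490173339844 rad 0.30004810684903094 zmed 50.522957231785284
wiper 156 [ 474.68 -312.23] [85.07 65.42] 22.325593948364258 rad 0.3896551218622772 zmed 14.487705176518148
wipergrip 152 [ 472.43 -312.85] [44.16 20.62] 25.11583709716797 rad 0.43835405174011605 zmed 62.282685018831714
wiperall 322 [ 474.68 -312.23] [85.07 65.42] 22.325593948364258 rad 0.3896551218622772 zmed 34.77474987742984
fin 113 [535.06 338.57] [43.77 16.32] 10.807019233703613 rad 0.1886180679544826 zmed 60.991590827424744
trayplate 1772 [533.3  338.68] [198.67 117.97] 1.2589901685714722 rad 0.021973523691810624 zmed 6.517017061071103
ball 78 [584.22 341.44] [46.64 27.65] 35.07415008544922 rad 0.6121594013297393 zmed 31.38514313134785
[237.44 578.1  404.64] [[-0.92  0.38 -0.  ]
 [ 0.38  0.92 -0.  ]
 [ 0.   -0.   -1.  ]]
{'K': array([[337.6 ,   0.  , 280.19],
       [  0.  , 337.6 , 207.47],
       [  0.  ,   0.  ,   1.  ]]), 'R': array([[ 0.38,  0.93, -0.  ],
       [ 0.88, -0.36,  0.32],
       [ 0.29, -0.12, -0.95]]), 't': array([-624.28,  -41.66,  381.05])}
```

Call:
drive_tool(steps=[{"slide": [0,0,0],"twist": 10.5,"gripper": 0},{"slide": [0,0,0],"twist": 10.5,"gripper": 0},{"slide": [0,0,0],"twist": 10.5,"gripper": 0},{"slide": [0,0,0],"twist": 10.5,"gripper": 0},{"slide": [0,0,0],"twist": 10.5,"gripper": 0},{"slide": [0,0,0],"twist": 10.5,"gripper": 0},{"slide": [0,0,0],"twist": 10.5,"gripper": 0},{"slide": [0,0,0],"twist": 10.5,"gripper": 0},{"slide": [0,0,0],"twist": 10.5,"gripper": 0},{"slide": [0,0,0],"twist": 10.5,"gripper": 0},{"slide": [0,0,0],"twist": 10.5,"gripper": 0},{"slide": [0,0,0],"twist": 10.5,"gripper": 0}])

```text
t: 1.95
position: [237.4, 578.1, 404.7]
tool_rot: [-3.025, -0.848, -0.0]
force: [-0.6, -0.4, 0.2]
gripper_width: 85.5
grip_force: 0.0
```

Call:
drive_tool(steps=[{"slide": [0,0,0],"twist": 6.4,"gripper": 0},{"slide": [0,0,0],"twist": 0,"gripper": 0}])

```text
t: 2.2
position: [237.5, 578.1, 404.7]
tool_rot: [-3.065, -0.689, -0.0]
force: [-0.3, -0.2, 0.4]
gripper_width: 85.8
grip_force: 0.0
```

```bash
cat >> h.py <<'E'
def legs(*pts):
    s=monitor.state();R=Rn.from_rotvec(s["tool_rot"]).as_matrix();p=np.array(s["position"])
    y=np.rad2deg(np.arctan2(R[1,1],R[0,1]));print("t",round(s["t"],2),"pos",p.round(1),"yaw_y",round(y,2),"tilt",R[2].round(4),"F",np.round(s["force"],2),"w",round(s["gripper_width"],1),"q",np.round(s["q"],2))
    for q in pts:
        q=np.array(q,float);v=R.T@(q-p);print("->",q,"slide m",(v/1000).round(4),"min rows",int(np.ceil(np.linalg.norm(v)/60)));p=q
E
python3 -c "
from h import *
legs((480,330,404.6),(550,-20,380),(472.4,-312.8,330))"
```

```text
t 2.2 pos [237.5 578.1 404.7] yaw_y -64.66 tilt [ 1.e-04 -0.e+00 -1.e+00] F [-0.29 -0.23  0.41] w 85.8 q [ 1.    0.53  1.43 -0.    1.18  2.13]
-> [480.  330.  404.6] slide m [1.13e-01 3.28e-01 1.00e-04] min rows 6
-> [550. -20. 380.] slide m [-0.0865  0.3463  0.0246] min rows 6
-> [ 472.4 -312.8  330. ] slide m [-0.1955  0.2314  0.05  ] min rows 6
```

Call:
drive_tool(steps=[{"slide": [0.019,0.0547,0],"twist": 0,"gripper": 0},{"slide": [0.019,0.0547,0],"twist": 0,"gripper": 0},{"slide": [0.019,0.0547,0],"twist": 0,"gripper": 0},{"slide": [0.019,0.0547,0],"twist": 0,"gripper": 0},{"slide": [0.019,0.0547,0],"twist": 0,"gripper": 0},{"slide": [0.019,0.0547,0],"twist": 0,"gripper": 0},{"slide": [-0.0145,0.0577,0.004],"twist": 0,"gripper": 0},{"slide": [-0.0145,0.0577,0.004],"twist": 0,"gripper": 0},{"slide": [-0.0145,0.0577,0.004],"twist": 0,"gripper": 0},{"slide": [-0.0145,0.0577,0.004],"twist": 0,"gripper": 0},{"slide": [-0.0145,0.0577,0.004],"twist": 0,"gripper": 0},{"slide": [-0.0145,0.0577,0.004],"twist": 0,"gripper": 0}])

```text
t: 3.7
position: [550.0, -22.2, 380.9]
tool_rot: [3.065, 0.69, 0.001]
force: [0.1, 0.3, 0.1]
gripper_width: 85.2
grip_force: 0.0
```

Call:
drive_tool(steps=[{"slide": [-0.0325,0.0385,0.008],"twist": 0,"gripper": 0},{"slide": [-0.0325,0.0385,0.008],"twist": 0,"gripper": 0},{"slide": [-0.0325,0.0385,0.008],"twist": 0,"gripper": 0},{"slide": [-0.0325,0.0385,0.008],"twist": 0,"gripper": 0},{"slide": [-0.0325,0.0385,0.008],"twist": 0,"gripper": 0},{"slide": [-0.0325,0.0385,0.008],"twist": 0,"gripper": 0},{"slide": [0,0,0],"twist": 0,"gripper": 0}])

```text
t: 4.58
position: [471.2, -316.0, 332.3]
tool_rot: [3.065, 0.682, 0.0]
force: [1.0, -0.1, -0.5]
gripper_width: 85.3
grip_force: 0.0
```

Run:
```python
from h import *
np.set_printoptions(precision=2,suppress=True)
i=optics.camera_info("wrist");p,d=optics.camera("wrist");W=cloud(d,i);cv2.imwrite("pics/w1.png",p[:,:,::-1])
for lo,hi in((55,70),(9,20)):
    m=(W[...,2]>lo)&(W[...,2]<hi)&(d>0)&(np.hypot(W[...,0]-472,W[...,1]+313)<60);P=W[m]
    if len(P): print(lo,m.sum(),cv2.minAreaRect(P[:,:2].astype(np.float32)),np.median(P[:,2]),np.argwhere(m).mean(0))
legs((472.4,-312.8,154.7+42))
```

```text
55 1499 ((475.48992919921875, -314.93280029296875), (43.199249267578125, 19.597545623779297), 24.420623779296875) 63.23177673926585 [201.64 279.81]
9 1285 ((474.94305419921875, -315.0816650390625), (60.11677932739258, 36.01325607299805), 24.69925880432129) 14.497816942339501 [178.41 279.8 ]
t 4.62 pos [ 471.4 -314.   332.4] yaw_y -64.84 tilt [ 0. -0. -1.] F [-0.54  0.4  -1.08] w 85.5 q [-0.78  0.54  1.65  0.    0.95  0.35]
-> [ 472.4 -312.8  196.7] slide m [ 0.   -0.    0.14] min rows 3
```

View pics/w1.png

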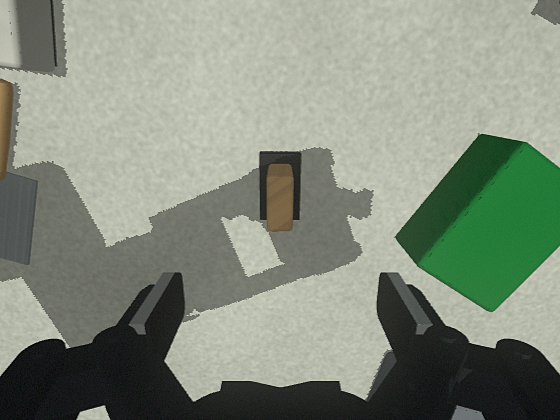

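Call:
drive_tool(steps=[{"slide": [0.003,0.001,0.045],"twist": 0.6,"gripper": 0},{"slide": [0,0,0.045],"twist": 0,"gripper": 0},{"slide": [0,0,0.03],"twist": 0,"gripper": 0},{"slide": [0,0,0.016],"twist": 0,"gripper": 0},{"slide": [0,0,0],"twist": 0,"gripper": 0},{"slide": [0,0,0],"twist": 0,"gripper": 255},{"slide": [0,0,0],"twist": 0,"gripper": 255},{"slide": [0,0,0],"twist": 0,"gripper": 255},{"slide": [0,0,0],"twist": 0,"gripper": 255},{"slide": [0,0,0],"twist": 0,"gripper": 255},{"slide": [0,0,0],"twist": 0,"gripper": 255}])

```text
t: 6.0
position: [475.4, -312.3, 197.5]
tool_rot: [3.068, 0.671, 0.001]
force: [0.7, 0.6, 6.4]
gripper_width: 19.2
grip_force: 59.4
```

```bash
python3 -c "
from h import *
legs();legs()"
```

```text
t 6.0 pos [ 475.4 -312.3  197.5] yaw_y -65.34 tilt [ 5.0e-04  1.4e-03 -1.0e+00] F [0.66 0.61 6.37] w 19.2 q [-0.78  0.76  1.72 -0.    0.66  0.36]
t 6.0 pos [ 475.4 -312.3  197.5] yaw_y -65.34 tilt [ 5.0e-04  1.4e-03 -1.0e+00] F [0.66 0.61 6.37] w 19.2 q [-0.78  0.76  1.72 -0.    0.66  0.36]
```

```bash
python3 -c "
from h import *
legs((475.4,-312.3,300),(535.6,-64.6,300))"
```

```text
t 6.0 pos [ 475.4 -312.3  197.5] yaw_y -65.34 tilt [ 5.0e-04  1.4e-03 -1.0e+00] F [0.66 0.61 6.37] w 19.2 q [-0.78  0.76  1.72 -0.    0.66  0.36]
-> [ 475.4 -312.3  300. ] slide m [ 1.000e-04  1.000e-04 -1.025e-01] min rows 2
-> [535.6 -64.6 300. ] slide m [ 0.1581 -0.2    -0.0002] min rows 5
```

Call:
drive_tool(steps=[{"slide": [0,0,-0.02],"twist": 0,"gripper": 255},{"slide": [0,0,-0.04],"twist": 0,"gripper": 255},{"slide": [0,0,-0.044],"twist": 0,"gripper": 255},{"slide": [0.0263,-0.0333,0],"twist": 0,"gripper": 255},{"slide": [0.0263,-0.0333,0],"twist": 0,"gripper": 255},{"slide": [0.0263,-0.0333,0],"twist": 0,"gripper": 255},{"slide": [0.0263,-0.0333,0],"twist": 0,"gripper": 255},{"slide": [0.0263,-0.0333,0],"twist": 0,"gripper": 255},{"slide": [0.0263,-0.0333,0],"twist": 0,"gripper": 255},{"slide": [0,0,0],"twist": 7.5,"gripper": 255},{"slide": [0,0,0],"twist": 0,"gripper": 255},{"slide": [0,0,0],"twist": 0,"gripper": 255}])

```text
t: 7.5
position: [535.0, -64.9, 300.5]
tool_rot: [-3.106, -0.471, 0.001]
force: [-0.3, 0.1, -1.4]
gripper_width: 19.3
grip_force: 58.9
```

Run:
```python
from h import *
np.set_printoptions(precision=2,suppress=True)
i=optics.camera_info("wrist");p,d=optics.camera("wrist");W=cloud(d,i);cv2.imwrite("pics/w2.png",p[:,:,::-1]);np.savez("w2.npz",p=p,d=d,R=i["R"],t=i["t"],K=i["K"])
for r in optics.tip_of("wrist","glass_mid")[:2]: print(r["confidence"],world(i,r["location"]))
for r in optics.tip_of("wrist","wiper")[:2]: print(r["confidence"],world(i,r["location"]))
legs()
```

```text
0.92 [522.58 -12.21  66.45]
0.82 [536.78 -64.24 104.72]
0.43 [374.99 -78.02   1.93]
t 7.65 pos [535.  -65.2 300.6] yaw_y -72.85 tilt [-0. -0. -1.] F [ 1.07  0.61 -1.01] w 19.3 q [-0.33  0.56  1.74 -0.    0.83  0.94]
```

View pics/w2.png

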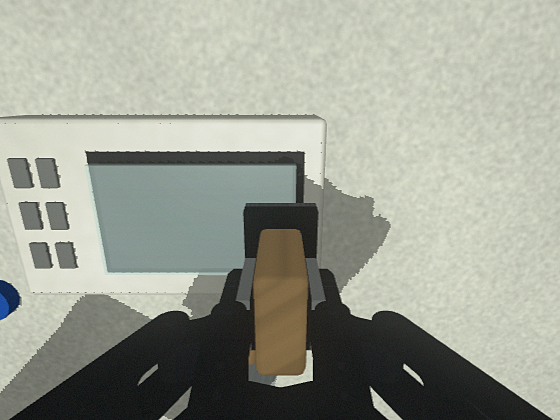

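The wrist view shows the held block over the plain end. The visible glass corners are about (90,164), (297,164) and (107,272).

Run:
```python
from h import *
z=np.load("w2.npz");R,t,K=z["R"],z["t"],z["K"];C=-R.T@t
W=None
a=np.array([np.cos(.3),np.sin(.3)]);b=np.array([-a[1],a[0]])
def pt(u,v,h):
    r=R.T@np.linalg.inv(K)@[u,v,1];return (C+r*(h-C[2])/r[2])[:2]
P=[pt(90,164,65),pt(297,164,65),pt(107,272,65)]
for p in P: print(p.round(1),"local",((p-[519.1,-11.1])@a).round(1),((p-[519.1,-11.1])@b).round(1))
for p in [pt(325,120,50)]: print("housing corner (65,-85)",p.round(1),((p-[519.1,-11.1])@a).round(1),((p-[519.1,-11.1])@b).round(1))
# sole front edge (x=+30), top z=14 => height
h=300.6-197.5+14
for p in [pt(245,205,h),pt(317,205,h)]: print("sole",p.round(1),((p-[519.1,-11.1])@a).round(1),((p-[519.1,-11.1])@b).round(1))
```

```text
[539.4  58.2] local 39.9 60.2
[577.1 -63.2] local 40.0 -66.9
[467.5  37.7] local -34.8 61.9
housing corner (65,-85) [606.5 -72.9] 65.2 -84.9
sole [560.  -40.1] 30.5 -39.8
sole [570.2 -72.9] 30.5 -74.1
```

Call:
drive_tool(steps=[{"slide": [0.0015,0,0.015],"twist": 0,"gripper": 255},{"slide": [0,0,0.012],"twist": 0,"gripper": 255},{"slide": [0,0,0.008],"twist": 0,"gripper": 255},{"slide": [0,0,0.004],"twist": 0,"gripper": 255},{"slide": [0,0,0.002],"twist": 0,"gripper": 255},{"slide": [0,0,0.001],"twist": 0,"gripper": 255},{"slide": [0,0,0],"twist": 0,"gripper": 255},{"slide": [0,0,0],"twist": 0,"gripper": 255}])

```text
t: 8.65
position: [536.5, -64.1, 259.1]
tool_rot: [3.106, 0.469, 0.0]
force: [-2.5, 0.8, 2.5]
gripper_width: 19.3
grip_force: 59.4
```

Call:
drive_tool(steps=[{"slide": [0,0,0.0015],"twist": 0,"gripper": 255},{"slide": [0,-0.004,0],"twist": 0,"gripper": 255},{"slide": [0,-0.008,0],"twist": 0,"gripper": 255},{"slide": [0,-0.008,0],"twist": 0,"gripper": 255},{"slide": [0,-0.008,0],"twist": 0,"gripper": 255}])

```text
t: 9.28
position: [528.7, -36.9, 257.5]
tool_rot: [3.105, 0.469, 0.003]
force: [1.5, -2.9, 4.9]
gripper_width: 18.9
grip_force: 59.6
```

Call:
drive_tool(steps=[{"slide": [0,-0.008,0],"twist": 0,"gripper": 255},{"slide": [0,-0.008,0],"twist": 0,"gripper": 255},{"slide": [0,-0.008,0],"twist": 0,"gripper": 255},{"slide": [0,-0.008,0],"twist": 0,"gripper": 255},{"slide": [0,-0.008,0],"twist": 0,"gripper": 255}])

```text
t: 9.9
position: [516.2, 1.4, 257.2]
tool_rot: [-3.106, -0.469, 0.0]
force: [0.8, -2.7, 6.1]
gripper_width: 19.3
grip_force: 59.6
```

Call:
drive_tool(steps=[{"slide": [0,-0.008,0],"twist": 0,"gripper": 255},{"slide": [0,-0.008,0],"twist": 0,"gripper": 255},{"slide": [0,-0.008,0],"twist": 0,"gripper": 255},{"slide": [0,-0.008,0],"twist": 0,"gripper": 255},{"slide": [0,-0.008,0],"twist": 0,"gripper": 255},{"slide": [0,-0.003,0],"twist": 0,"gripper": 255},{"slide": [0,0,0],"twist": 0,"gripper": 255}])

```text
t: 10.78
position: [503.6, 42.5, 257.2]
tool_rot: [-3.105, -0.469, 0.001]
force: [-0.0, 0.5, 4.9]
gripper_width: 19.6
grip_force: 59.6
```

```bash
python3 -c "
from h import *
p=monitor.state()['position'][:2]-np.array([519.1,-11.1]);print(p@[.955,.2955],p@[-.2955,.955])
legs((502,42,300),(530,-110,310),(475,-310,300),(475,-310,198.5))"
```

```text
0.9880342889584116 55.76546536907742
t 10.78 pos [503.6  42.5 257.2] yaw_y -72.84 tilt [-4.0e-04 -1.1e-03 -1.0e+00] F [-0.    0.54  4.86] w 19.6 q [-0.14  0.61  1.85  0.    0.68  1.13]
-> [502.  42. 300.] slide m [-0.0016 -0.     -0.0428] min rows 1
-> [ 530. -110.  310.] slide m [-0.0181  0.1535 -0.0102] min rows 3
-> [ 475. -310.  300.] slide m [-0.1116  0.1749  0.0098] min rows 4
-> [ 475.  -310.   198.5] slide m [0.000e+00 1.000e-04 1.015e-01] min rows 2
```

Call:
drive_tool(steps=[{"slide": [0,0,-0.01],"twist": 0,"gripper": 255},{"slide": [0,0,-0.035],"twist": 0,"gripper": 255},{"slide": [-0.005,0.051,0],"twist": 0,"gripper": 255},{"slide": [-0.007,0.051,0],"twist": 0,"gripper": 255},{"slide": [-0.008,0.051,0],"twist": 0,"gripper": 255},{"slide": [-0.028,0.0437,0],"twist": 0,"gripper": 255},{"slide": [-0.028,0.0437,0],"twist": 0,"gripper": 255},{"slide": [-0.028,0.0437,0],"twist": 0,"gripper": 255},{"slide": [-0.028,0.0437,0],"twist": 0,"gripper": 255},{"slide": [0,0,0.03],"twist": 0,"gripper": 255},{"slide": [0,0,0.03],"twist": 0,"gripper": 255},{"slide": [0,0,0],"twist": 0,"gripper": 255}])

```text
t: 12.28
position: [472.9, -309.1, 239.7]
tool_rot: [-3.099, -0.466, 0.008]
force: [-0.5, 0.6, -1.5]
gripper_width: 19.2
grip_force: 58.9
```

```bash
python3 -c "
from h import *
legs((475,-310,197.5))"
```

```text
t 12.28 pos [ 472.9 -309.1  239.7] yaw_y -72.89 tilt [-0.004  -0.0083 -1.    ] F [-0.55  0.63 -1.5 ] w 19.2 q [-0.78  0.69  1.71  0.    0.75  0.49]
-> [ 475.  -310.   197.5] slide m [0.0019 0.0019 0.0422] min rows 1
```

Call:
drive_tool(steps=[{"slide": [0,0,0.02],"twist": 0,"gripper": 255},{"slide": [0,0,0.014],"twist": 0,"gripper": 255},{"slide": [0,0,0.005],"twist": 0,"gripper": 255},{"slide": [0,0,0.002],"twist": 0,"gripper": 255},{"slide": [0,0,0],"twist": 0,"gripper": 255},{"slide": [0,0,0],"twist": 0,"gripper": 255}])

```text
t: 13.02
position: [474.6, -310.4, 201.7]
tool_rot: [3.106, 0.469, 0.001]
force: [-0.3, -0.3, -1.7]
gripper_width: 19.4
grip_force: 58.9
```

Call:
drive_tool(steps=[{"slide": [0,0,0.002],"twist": 0,"gripper": 255},{"slide": [0,0,0.0015],"twist": 0,"gripper": 255},{"slide": [0,0,0.0007],"twist": 0,"gripper": 255},{"slide": [0,0,0],"twist": 0,"gripper": 255},{"slide": [0,0,0],"twist": 0,"gripper": 255}])

```text
t: 13.65
position: [474.4, -310.3, 197.5]
tool_rot: [3.106, 0.469, 0.0]
force: [-0.6, -0.2, 6.1]
gripper_width: 19.4
grip_force: 59.7
```

Call:
drive_tool(steps=[{"slide": [0,0,-0.0007],"twist": 0,"gripper": 255},{"slide": [0,0,0],"twist": 0,"gripper": 0},{"slide": [0,0,0],"twist": 0,"gripper": 0},{"slide": [0,0,0],"twist": 0,"gripper": 0},{"slide": [0,0,0],"twist": 0,"gripper": 0},{"slide": [0,0,0],"twist": 0,"gripper": 0},{"slide": [0,0,-0.02],"twist": 0,"gripper": 0},{"slide": [0,0,-0.05],"twist": 0,"gripper": 0},{"slide": [0,0,-0.06],"twist": 0,"gripper": 0},{"slide": [0,0,0],"twist": 0,"gripper": 0}])

```text
t: 14.9
position: [475.7, -311.3, 332.7]
tool_rot: [3.097, 0.468, 0.011]
force: [-1.1, 0.1, 0.1]
gripper_width: 85.5
grip_force: 0.0
```

Run:
```python
from h import *
i=optics.camera_info("wrist");p,d=optics.camera("wrist");W=cloud(d,i)
for lo,hi in((55,70),(9,20)):
    m=(W[...,2]>lo)&(W[...,2]<hi)&(d>0)&(np.hypot(W[...,0]-474,W[...,1]+311)<60);P=W[m]
    print(lo,m.sum(),cv2.minAreaRect(P[:,:2].astype(np.float32)),np.median(P[:,2]))
legs((550,-20,380),(520,330,340))
```

```text
55 1474 ((473.7708435058594, -311.2150573730469), (43.2547492980957, 19.88131332397461), 17.43722915649414) 63.23328056429396
9 1264 ((473.4464416503906, -311.44207763671875), (60.0088996887207, 36.00586700439453), 16.929445266723633) 14.452122950492086
t 14.95 pos [ 474.9 -310.6  330.2] yaw_y -72.83 tilt [ 0.0027  0.0051 -1.    ] F [-0.48  0.01 -0.11] w 85.2 q [-0.78  0.55  1.65 -0.    0.94  0.49]
-> [550. -20. 380.] slide m [ 0.1577 -0.2552 -0.0507] min rows 6
-> [520. 330. 340.] slide m [ 0.0746 -0.3435  0.0385] min rows 6
```

The wiper stands upright and free. Next I'll go to the tray.

Call:
drive_tool(steps=[{"slide": [0.0225,-0.0365,-0.007],"twist": 0,"gripper": 0},{"slide": [0.0225,-0.0365,-0.007],"twist": 0,"gripper": 0},{"slide": [0.0225,-0.0365,-0.007],"twist": 0,"gripper": 0},{"slide": [0.0225,-0.0365,-0.007],"twist": 0,"gripper": 0},{"slide": [0.0225,-0.0365,-0.007],"twist": 0,"gripper": 0},{"slide": [0.0225,-0.0365,-0.007],"twist": 0,"gripper": 0},{"slide": [0.0225,-0.0365,-0.007],"twist": 0,"gripper": 0},{"slide": [0.0125,-0.0573,0.006],"twist": 0,"gripper": 0},{"slide": [0.0125,-0.0573,0.006],"twist": 0,"gripper": 0},{"slide": [0.0125,-0.0573,0.006],"twist": 0,"gripper": 0},{"slide": [0.0125,-0.0573,0.006],"twist": 0,"gripper": 0},{"slide": [0.0125,-0.0573,0.006],"twist": 0,"gripper": 0}])

```text
t: 16.45
position: [523.8, 274.2, 344.5]
tool_rot: [3.106, 0.469, -0.006]
force: [1.0, -0.8, 0.6]
gripper_width: 85.7
grip_force: 0.0
```

Call:
drive_tool(steps=[{"slide": [0.0125,-0.0573,0.006],"twist": 0,"gripper": 0},{"slide": [0,0,0],"twist": 6.4,"gripper": 0},{"slide": [0,0,0],"twist": 0,"gripper": 0},{"slide": [0,0,0],"twist": 0,"gripper": 0}])

```text
t: 16.95
position: [519.6, 330.3, 339.6]
tool_rot: [3.127, 0.296, -0.003]
force: [0.4, -0.7, 0.3]
gripper_width: 85.4
grip_force: 0.0
```

Run:
```python
from h import *
i=optics.camera_info("wrist");p,d=optics.camera("wrist");W=cloud(d,i);cv2.imwrite("pics/w3.png",p[:,:,::-1])
m=(W[...,2]>50)&(W[...,2]<75)&(d>0)&(np.hypot(W[...,0]-534,W[...,1]-338)<40);P=W[m]
r=cv2.minAreaRect(P[:,:2].astype(np.float32));print(m.sum(),r,np.median(P[:,2]))
for q in("ball_center","pocket"):
    for x in optics.tip_of("wrist",q)[:1]: print(q,x["confidence"],world(i,x["location"]).round(1))
legs((*r[0],260),(*r[0],154.7+45))
```

```text
1194 ((537.3201293945312, 338.5212097167969), (43.61616516113281, 15.340968132019043), 10.856205940246582) 62.15750377436055
ball_center 0.93 [592.7 345.5  20.2]
pocket 0.88 [286.4 348.2  29.3]
t 17.1 pos [520.  330.1 340.5] yaw_y -79.28 tilt [-5.e-04  1.e-04 -1.e+00] F [ 0.03 -0.63  0.42] w 85.1 q [ 0.38  0.59  1.52 -0.    1.03  1.77]
-> [537.32012939 338.52120972 260.        ] slide m [ 0.0187 -0.0051  0.0805] min rows 2
-> [537.32012939 338.52120972 199.7       ] slide m [ 0.     -0.      0.0603] min rows 2
```

View pics/w3.png

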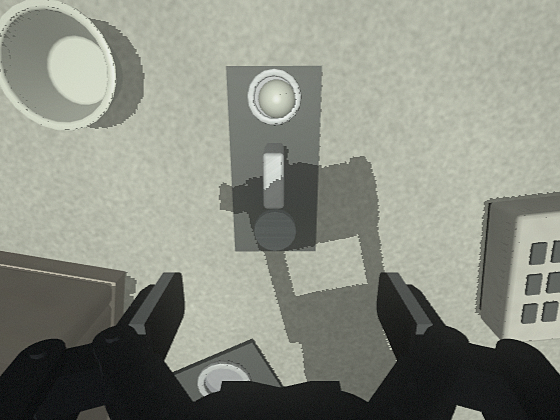

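The tray lies under the gripper, with the ball at (275,97) and the fin at (273,178). The look-alike sits below it, clear of the gripper.

Call:
drive_tool(steps=[{"slide": [0.0187,-0.005,0.02],"twist": 0,"gripper": 0},{"slide": [0,0,0.045],"twist": 0,"gripper": 0},{"slide": [0,0,0.04],"twist": 0,"gripper": 0},{"slide": [0,0,0.025],"twist": 0,"gripper": 0},{"slide": [0,0,0.011],"twist": 0,"gripper": 0},{"slide": [0,0,0],"twist": 0,"gripper": 0},{"slide": [0,0,0],"twist": 0,"gripper": 255},{"slide": [0,0,0],"twist": 0,"gripper": 255},{"slide": [0,0,0],"twist": 0,"gripper": 255},{"slide": [0,0,0],"twist": 0,"gripper": 255},{"slide": [0,0,0],"twist": 0,"gripper": 255},{"slide": [0,0,0],"twist": 0,"gripper": 255}])

```text
t: 18.6
position: [537.3, 339.4, 200.3]
tool_rot: [-3.128, -0.295, -0.001]
force: [0.1, -1.4, 4.5]
gripper_width: 15.4
grip_force: 59.5
```

Run:
```python
from h import *
legs()
```

```text
t 18.6 pos [537.3 339.4 200.3] yaw_y -79.22 tilt [ 8.e-04  0.e+00 -1.e+00] F [ 0.13 -1.41  4.5 ] w 15.4 q [ 0.39  0.81  1.54 -0.    0.79  1.77]
```

Call:
drive_tool(steps=[{"slide": [0,0,-0.004],"twist": 0,"gripper": 255},{"slide": [0,0,-0.01],"twist": 0,"gripper": 255},{"slide": [0,0,-0.018],"twist": 0,"gripper": 255},{"slide": [0,0,-0.024],"twist": 0,"gripper": 255},{"slide": [0,0,-0.028],"twist": 0,"gripper": 255},{"slide": [0,0,-0.024],"twist": 0,"gripper": 255},{"slide": [0,0,-0.016],"twist": 0,"gripper": 255},{"slide": [0,0,-0.008],"twist": 0,"gripper": 255},{"slide": [0,0,0],"twist": 0,"gripper": 255},{"slide": [0,0,0],"twist": 0,"gripper": 255}])

```text
t: 19.85
position: [536.8, 339.2, 330.7]
tool_rot: [3.127, 0.295, -0.003]
force: [-0.5, -0.1, -3.9]
gripper_width: 14.9
grip_force: 58.6
```

Run:
```python
from h import *
i=optics.camera_info("wrist");optics.camera("wrist")
for x in optics.tip_of("wrist","ball_center")[:1]: print(x["confidence"],world(i,x["location"]).round(1))
legs((461.6,-23,330))
```

```text
0.94 [592.8 343.2 149.8]
t 19.95 pos [536.9 339.2 330.6] yaw_y -79.24 tilt [-2.2e-03  4.0e-04 -1.0e+00] F [ 0.52 -0.67 -3.39] w 15.2 q [ 0.39  0.63  1.47 -0.    1.04  1.77]
-> [461.6 -23.  330. ] slide m [-0.1416  0.3418  0.0011] min rows 7
```

Call:
drive_tool(steps=[{"slide": [-0.0028,0.0068,0],"twist": 0,"gripper": 255},{"slide": [-0.0057,0.0137,0],"twist": 0,"gripper": 255},{"slide": [-0.0085,0.0205,0],"twist": 0,"gripper": 255},{"slide": [-0.0113,0.0273,0],"twist": 0,"gripper": 255},{"slide": [-0.0142,0.0342,0],"twist": 0,"gripper": 255},{"slide": [-0.0142,0.0342,0],"twist": 0,"gripper": 255},{"slide": [-0.0142,0.0342,0],"twist": 0,"gripper": 255},{"slide": [-0.0142,0.0342,0],"twist": 0,"gripper": 255},{"slide": [-0.0142,0.0342,0],"twist": 0,"gripper": 255},{"slide": [-0.0142,0.0342,0],"twist": 0,"gripper": 255},{"slide": [-0.0113,0.0273,0],"twist": 0,"gripper": 255},{"slide": [-0.0085,0.0205,0],"twist": 0,"gripper": 255}])

```text
t: 21.45
position: [465.3, -3.0, 332.0]
tool_rot: [3.128, 0.292, 0.0]
force: [0.4, -0.2, -2.4]
gripper_width: 15.0
grip_force: 58.6
```

Call:
drive_tool(steps=[{"slide": [-0.0057,0.0137,0],"twist": 0,"gripper": 255},{"slide": [-0.0028,0.0068,0],"twist": 0,"gripper": 255},{"slide": [0,0,0.003],"twist": 0,"gripper": 255},{"slide": [0,0,0.006],"twist": 0,"gripper": 255},{"slide": [0,0,0.004],"twist": 0,"gripper": 255},{"slide": [0,0,0.002],"twist": 0,"gripper": 255},{"slide": [0,0,0],"twist": 0,"gripper": 255},{"slide": [0,0,0],"twist": 0,"gripper": 255},{"slide": [0,0,0],"twist": 0,"gripper": 255},{"slide": [0,0,0],"twist": 0,"gripper": 255}])

```text
t: 22.7
position: [461.7, -22.9, 316.8]
tool_rot: [3.128, 0.295, 0.0]
force: [0.2, -0.6, -3.6]
gripper_width: 15.0
grip_force: 58.7
```

Run:
```python
from h import *
for c in("wrist","top"):
    i=optics.camera_info(c);p,d=optics.camera(c)
    for q in("ball_center","pocket"):
        for x in optics.tip_of(c,q)[:2]: print(c,q,round(x["confidence"],2),world(i,x["location"]).round(1))
    cv2.imwrite(f"pics/f_{c}.png",p[:,:,::-1]); np.savez(f"f_{c}.npz",d=d,R=i["R"],t=i["t"],K=i["K"])
    W=cloud(d,i);R=Rn.from_rotvec(monitor.state()["tool_rot"]).as_matrix()
    # plate top plane
    L=W[...,:2]-monitor.state()["position"][:2];a=L@R[:2,0];b=L@R[:2,1]
    m=(abs(a)<83)&(abs(b)<38)&(W[...,2]>105)&(W[...,2]<128)&(d>0);P=W[m]
    if m.sum()>50:
        s=np.linalg.lstsq(np.c_[a[m],b[m],np.ones(m.sum())],P[:,2],rcond=None)[0];print(c,"plane",m.sum(),s.round(4))
legs((461.6,-23,315.3))
```

```text
wrist ball_center 0.64 [517.5 -21.  137.9]
wrist plane 22580 [ 1.310000e-02 -9.000000e-04  1.219601e+02]
top ball_center 0.69 [365.3 151.2  -2.3]
top pocket 0.96 [280.3 347.3  28.8]
top pocket 0.87 [518.7 -12.2 136.6]
top plane 307 [-3.400000e-03  8.500000e-03  1.221106e+02]
t 23.0 pos [461.7 -22.9 316.7] yaw_y -79.24 tilt [-0.  0. -1.] F [ 0.26  0.2  -2.66] w 15.2 q [-0.29  0.46  1.92 -0.    0.76  1.09]
-> [461.6 -23.  315.3] slide m [-0.0001  0.0001  0.0014] min rows 1
```

View pics/f_wrist.png

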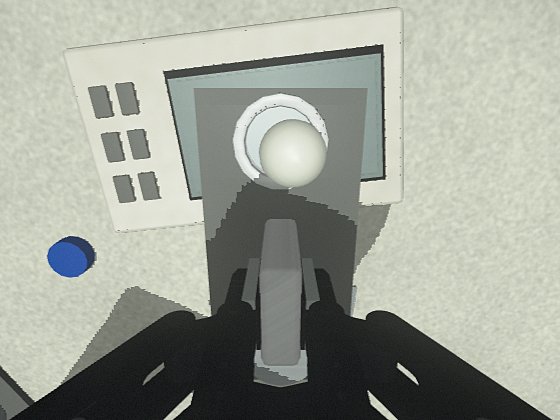

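View pics/f_top.png

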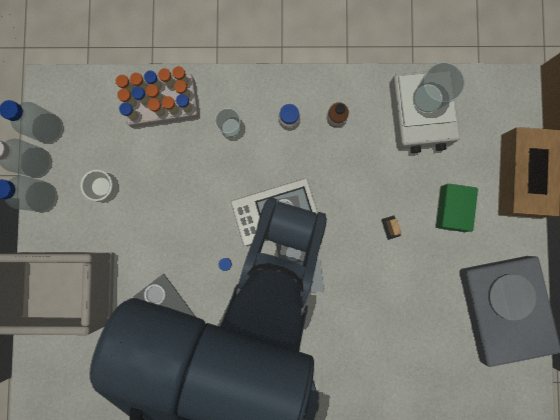

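The ball is in the pocket, resting against the rim at (293,153), and the pocket is over the glass. The wiper stands at (393,227) and the bystanders haven't moved. I'll trim the height and let it settle.

Call:
drive_tool(steps=[{"slide": [0.001,0,0.001],"twist": 0,"gripper": 255},{"slide": [0,0,0.0007],"twist": 0,"gripper": 255},{"slide": [0,0,0],"twist": 0,"gripper": 255},{"slide": [0,0,0],"twist": 0,"gripper": 255},{"slide": [0,0,0],"twist": 0,"gripper": 255},{"slide": [0,0,0],"twist": 0,"gripper": 255},{"slide": [0,0,0],"twist": 0,"gripper": 255},{"slide": [0,0,0],"twist": 0,"gripper": 255},{"slide": [0,0,0],"twist": 0,"gripper": 255},{"slide": [0,0,0],"twist": 0,"gripper": 255},{"slide": [0,0,0],"twist": 0,"gripper": 255},{"slide": [0,0,0],"twist": 0,"gripper": 255}])

```text
t: 24.5
position: [462.7, -22.7, 315.0]
tool_rot: [3.128, 0.295, -0.0]
force: [0.2, -0.5, -2.6]
gripper_width: 15.2
grip_force: 58.6
```

```bash
python3 -c "
from h import *
legs();print(hand_in())"
```

```text
t 24.5 pos [462.7 -22.7 315. ] yaw_y -79.23 tilt [-0.  0. -1.] F [ 0.22 -0.45 -2.58] w 15.2 q [-0.29  0.46  1.92 -0.    0.76  1.09]
the job is handed in; nothing more can be done
None
```

I handed the job in at 24.5 s: the glass was wiped in one stroke at about 5 mm sunk, the block was left standing on the bench, and the tray is held level about 50 mm above the glass with the ball in its pocket; no verdict came back.

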